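# Hold a freshly glued book rack end square with a try square

### The arm

A 6-joint arm with a two-finger parallel gripper is mounted at the origin on the work surface. World frame = base frame: x ahead of the robot, y to its left, z up, the work surface at z = 0. Lengths are in m, angles in rad, forces in N, time in s.
With the tool pointing down it reaches from about 0.25 to 0.8 m from the base axis. Payload 8.5 kg.
Tool frame: the origin (TCP) lies midway between the tips of the shut fingers; the grasp point (between the pads) lies 19 mm behind it; z points along the fingers, y is the direction in which the jaws open and shut (so a half turn about z gives the same grasp; the last joint's range is limited). The gripper opens to 85 mm and grips with 20 to 120 N. Pads are 22 mm wide; open, the fingers measure 114 mm over their backs; the gripper's body (76 mm by 85 mm) begins 54 mm behind the grasp point. The pads swing forward as they close: fully open they stand 13 mm farther back than shut.
Start: joints at [-1.222, 0.238, -0.013, 1.319, 0, 1.571], TCP at [0.179, -0.493, 0.231] pointing down, gripper open.
Joint ranges: [-2.66, 2.66], [-1.03, 1.9], [-1.14, 1.46], [-1.82, 2.27], [-1.45, 1.34], [-3.14, 3.14]. Speed limits (rad/s): [2.22, 2.22, 2.79, 3.14, 3.14, 3.14].

### API

Orientations are given as a rotation vector (axis times angle).
In Python, from station import sense, eyes, order gives the robot as it stands.
- The arm moves only by the tool carry_out, never from a script. Its argument "commands" is one flat list of numbers, 7 for each row, row after row: the shift along the tool's x, y, z in cm, then the turn, a rotation vector about the tool's x, y, z in rad, then the closure in counts, from 0 (fully open) to 255 (shut). In form: [x, y, z, ax, ay, az, gripper, x, y, z, ax, ay, az, gripper, ...]. A call has 1 to 20 rows; each row shifts and turns the commanded pose from where the row before left it, along the tool's axes as they then stand; what a row does not reach is not made up. A row lasts 1/10 s, in which the tool goes at most 50 mm and 8.59 degrees, less where a joint would pass 70% of its speed; a pose out of reach is approached as far as the arm can. A call with a gripper value outside its range is refused whole. The fingers move at their own pace and stop on an object; "force" is the grip in N (left out, the last holds). Time passes only in rows, so rows that do not move let the fingers close. It gives the time, the measured TCP pose, the force and the opening at its end, in the units of the state.
- sense(): the state, without advancing time (a new reading comes with each control period).
- eyes.read_camera(name): name is "scene" or "side" or "wrist"; returns (picture, depth): 420x560x3 uint8, blue, green, red; 420x560 float32, m along the optical axis (not along the pixel's ray), 0 where there is no reading.
- eyes.camera_model(name): a dict with "mtx" (3x3 intrinsics, pixels), "distortion" ([k1, k2, p1, p2, k3] as OpenCV has them; the pictures are not rectified), "eye" and "attitude" of the camera in the world. Camera axes: x right, y up, looking along -z (the intrinsics and any distortion apply to the point x, -y, -z); pixel columns grow to the right and rows downward; lengths in m; the calibration is good to about 2 mm. A picture is of the moment at which its call begins: read the wrist's pose just before it. camera_model takes no time and is no camera call; for the wrist camera it gives the pose at the moment of the call.
- order.finish_job(): hands the job in, once; it reports no verdict.
The state is a dict: "clock": time; "joint_pos": joint angles; "qd": joint speeds; "tau": joint torques, N m; "tcp_pos": TCP position; "orientation": TCP orientation; "wrist_force": force on the tool from outside, world axes, zero at the start; "ft_torque": the same for the moment, N m; "width": finger opening in m.
Only numpy, scipy, OpenCV 4.12 (cv2) and the standard library are available. Lean on these libraries where they do the work, as an engineer would, in place of code of your own. Each camera call takes 0.05 s, during which the arm holds its last target. There are 200 camera calls.

### The job

The end panel of the wooden book rack has just been glued and leans inwards. Pick up the try square by its wooden stock and press it into the corner between the base board and the leaning panel, stock flat on the board and the blade's outer edge along the panel, until both faces are firmly touching and the panel stands square to the board; do not force the panel out past square. Finish while still holding the square pressed into the corner, down on the board and against the panel, without letting go (the panel springs back otherwise), and leave the two books, the glue bottle and the mug where they are.

Things in the scene. Friction and masses are not known exactly. Their poses are not given: they have to be found in the camera images.
- square_grip (a point): Grip point of the try square, which stands on the desk on its dark wooden stock (brass strip on top), blade up: mid thickness, half-way up the stock, 88 mm behind the heel face, 37 mm from the tail. Stock 125 mm long (x), 20 thick (y), 38 high (z). Axes: x along the stock to the heel face, z up. 0.13 to 0.2 kg, balanced about 50 mm ahead (+x) of here.
- square_heel (a point): Outer corner of the try square: foot of the heel face, mid thickness; 88 mm in +x and 19 mm below square_grip, same axes. The steel blade (28 mm wide, 3 thick, its top 130 mm above the stock's underside) rises from the stock's +x end; its outer edge and the stock's end make one flat face, the heel face.
- square: The try square as a whole; origin on the stock's underside below its middle, 62.5 mm in -x of the heel; axes as square_grip.
- corner (a point): Inside corner of the rack, mid-length: where the base board's top (16 mm above the desk) meets the leaning panel's inner face; stays put as the panel turns. Axes: x along the board to the leaning panel, y along the corner line, z up. Board 170 mm wide, runs 320 mm in -x to the sound end (14 thick, 150 high). The rack stands fast on a thin rubber mat.
- base_board: The rack's wooden base board (320 mm long in x, 170 wide in y, top 16 mm above the desk); origin under its middle, 160 mm in -x of the corner, 14 mm below its top; axes as corner.
- rack_end (a joint): Lean of the freshly glued end panel (170 mm wide, 14 thick, top 134 mm above the board) about the corner line: 0 is square to the board, positive leans in over the board (starts at 0.08 to 0.12 rad), negative is past square. Stiff and springy: about 0.4 N m (3 N at the blade's top) turns it square; let go, it springs back towards 0.07.
- end_top (a point): Middle of the leaning end panel's top inner edge, 134 mm up its inner face from the corner line; turns with the panel.
- book_green_mid (a point): Middle of the green book (34 mm thick, 135 deep, 185 tall) standing on the base board against the sound end. Leave it alone.
- book_red_mid (a point): Middle of the red book (26 mm thick, 125 deep, 170 tall) standing next to the green one; at least 245 mm of the board is free between it and the corner. Leave it alone.
- glue_mid (a point): Middle (70 mm up) of the yellow wood glue bottle (54 mm across, 148 tall) upright on the desk. Leave it alone.
- mug_mid (a point): Middle of the blue mug (76 mm across, 88 tall) upright on the desk. Leave it alone.
Mind the look-alikes: they are no part of the job. What is shaped like the square but blue or orange is not meant.

How it is judged:
By the outcome, as a careful person would: the job done as asked, in the order asked, and still so for the second after the job is handed in, while the arm keeps its last pose, push and grip.
It also fails if it takes over 48 s, if anything falls off the work surface, if the arm or the gripper's body presses on something with over 40 N, if the wrist force passes 120 N, or if a joint passes its speed limit or range.

## Working session

There is one attempt and no reset: what is moved stays moved. The work goes in short steps, Python scripts to look and compute and a tool call to move; the robot and the scene stay as the last step left them, time stands still between calls to the robot, and variables do not carry over. Pictures are saved under pics/ and viewed, about 8 in all and at most 12, crops included, and the job is handed in when it is done.

Besides the shell and the picture viewer there is one more tool, called after ">>>" as name(argument=value, ...), one argument or row to a line, values as JSON. carry_out: Moves the arm, as the interface text tells. Its arguments: {"type":"object","properties":{"commands":{"type":"array"},"force":{"type":"number"}},"required":["commands"]}

```bash
mkdir -p pics; cat > h.py <<'E'
import numpy as np,cv2
from scipy.spatial.transform import Rotation as R
from station import sense,eyes,order
def cam(n):
    m=eyes.camera_model(n); K=np.array(m["mtx"],float); D=np.array(m["distortion"],float)
    a=np.array(m["attitude"],float)
    A=a if a.shape==(3,3) else R.from_rotvec(a).as_matrix() if a.size==3 else R.from_quat(a).as_matrix()
    return K,D,A,np.array(m["eye"],float)
def rays(c,uv):
    K,D,A,e=c; p=cv2.undistortPoints(np.array(uv,float).reshape(-1,1,2),K,D).reshape(-1,2)
    return np.c_[p[:,0],-p[:,1],-np.ones(len(p))]@A.T
def plane(c,uv,z):
    d=rays(c,uv); return c[3]+d*((z-c[3][2])/d[:,2])[:,None]
def cloud(c,depth):
    h,w=depth.shape; u,v=np.meshgrid(np.arange(w),np.arange(h))
    d=rays(c,np.c_[u.ravel(),v.ravel()]); return (c[3]+d*depth.reshape(-1,1)).reshape(h,w,3)
E
python3 - <<'E'
from h import *
for n in("scene","side"):
    m=eyes.camera_model(n); print(n,m["attitude"],m["eye"],m["mtx"][0])
    p,d=eyes.read_camera(n); cv2.imwrite(f"pics/{n}0.png",p); np.savez(f"{n}0.npz",p=p,d=d)
s=sense(); print(s)
E
```

```text
scene [0.46033834 0.3268924  1.15799775] [ 1.04252222 -0.23183848  1.06806928] [427.88951017   0.         277.88306195]
side [ 0.14445376 -1.05440912 -2.63176914] [0.3469086  0.58680072 0.77017368] [426.10185965   0.         285.12301888]
{'clock': 0.1, 'joint_pos': array([-1.22201377e+00,  2.38712278e-01, -1.41699346e-02,  1.31920344e+00,
       -7.11547593e-06,  1.57076368e+00]), 'qd': array([-0.00015169, -0.00165867,  0.00114472, -0.0002246 , -0.00149531,
        0.00012028]), 'tau': array([ 2.40488214e-05, -5.39720035e+01,  3.46998274e+01,  1.34122386e-02,
        3.60698735e-06, -1.10085782e-05]), 'tcp_pos': array([ 0.17929026, -0.49303686,  0.23074639]), 'orientation': array([-3.09268383e+00, -5.44923991e-01,  3.62228938e-04]), 'wrist_force': array([-0.35680088, -0.94120847, -0.626081  ]), 'ft_torque': array([-0.03889429,  0.03965836,  0.00460687]), 'width': 0.08511307218760616}
```

View pics/scene0.png

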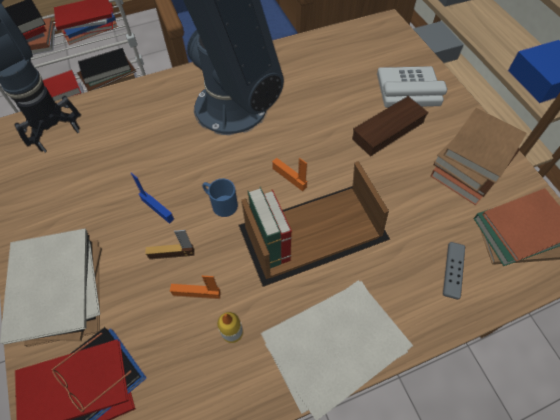

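View pics/side0.png

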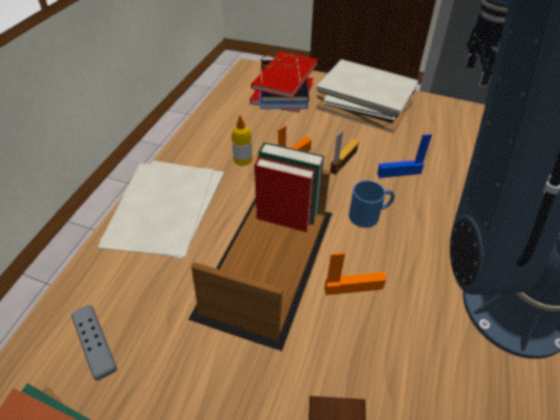

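Candidates in scene picture: brass/dark-stock square with grey blade (170,248), orange ones (290,175) and (195,290), blue one (155,200). The described one is (170,248). The leaning panel is at the right (370,200), and the books are at the sound end (270,230).

```bash
python3 - <<'E'
from h import *
f=np.load("scene0.npz"); p,d=f["p"],f["d"]; c=cam("scene")
X=cloud(c,d); np.set_printoptions(precision=4,suppress=True)
print("desk z",np.median(X[300:320,420:440,2]),X[300:320,420:440,2].std())
def show(n,r):
    v0,v1,u0,u1=r; P=X[v0:v1,u0:u1].reshape(-1,3); return P
# square
P=show("sq",(225,265,140,200)); H=P[(P[:,2]>.012)&(P[:,2]<.2)]
st=H[(H[:,2]>.03)&(H[:,2]<.046)]; hi=H[H[:,2]>.06]
print("stock top",len(st),st.mean(0),st.std(0)); print("blade",len(hi),hi.mean(0),hi.max(0),hi.min(0))
(rc)=cv2.minAreaRect((st[:,:2]*1000).astype(np.float32)); print("rect mm",rc)
# panel inner face & board
P=show("pan",(165,240,345,392)); P=P[(P[:,2]>.03)&(P[:,2]<.14)]
B=X[200:250,295:350].reshape(-1,3); B=B[(B[:,2]>.005)&(B[:,2]<.03)]
print("board z",np.median(B[:,2]),len(B))
print("panel pts",len(P),P.min(0),P.max(0))
rng=np.random.default_rng(0);best=0
for _ in range(500):
    a=P[rng.choice(len(P),3,False)]; n=np.cross(a[1]-a[0],a[2]-a[0]); n/=np.linalg.norm(n)+1e-12
    i=abs((P-a[0])@n)<.003
    if i.sum()>best and abs(n[2])<.4: best=i.sum();I=i
Q=P[I];m=Q.mean(0);n=np.linalg.svd(Q-m)[2][2]; print("plane",best,m,n*np.sign(-n[1]), "extent",Q.min(0),Q.max(0))
a=cv2.resize(p[220:270,135:205],None,fx=6,fy=6,interpolation=cv2.INTER_CUBIC)
b=cv2.resize(p[160:285,235:395],None,fx=4,fy=4,interpolation=cv2.INTER_CUBIC)
W=max(a.shape[1],b.shape[1]);im=np.zeros((300+500,W,3),np.uint8);im[:300,:a.shape[1]]=a;im[300:,:b.shape[1]]=b
im=cv2.resize(im,None,fx=.75,fy=.75); cv2.imwrite("pics/crop1.png",im)
E
```

```text
desk z 0.00031810127553688616 0.09214645907027212
stock top 357 [ 0.4677 -0.3353  0.0378] [0.0123 0.0339 0.0029]
blade 162 [ 0.4815 -0.2842  0.0991] [ 0.4867 -0.2704  0.1332] [ 0.4752 -0.298   0.0607]
rect mm ((466.6240234375, -331.49859619140625), (126.7462158203125, 23.717554092407227), 73.37507629394531)
board z 0.016492876576011506 2651
panel pts 794 [0.4656 0.2039 0.0302] [0.6372 0.2269 0.1399]
plane 747 [0.5573 0.2106 0.0867] [-0.0027 -0.9946 -0.1033] extent [0.4656 0.2039 0.0302] [0.6372 0.219  0.1399]
```

View pics/crop1.png

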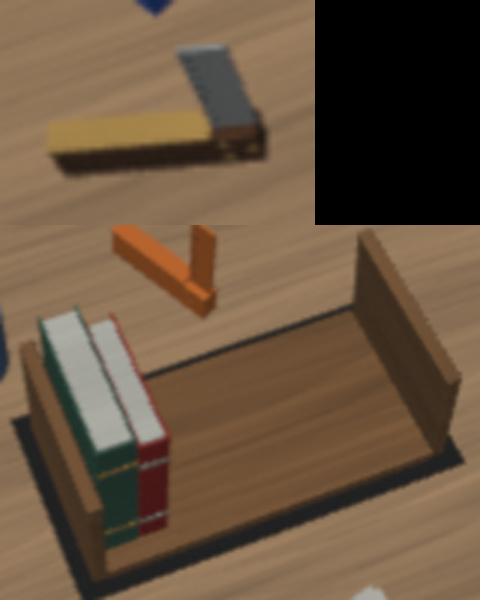

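The crop confirms it: brass-topped dark stock, grey blade at its right (heel, towards +y) end. Grip ≈ (0.459, −0.356), yaw 73°. Corner ≈ (0.552, 0.218), lean ≈ 0.104. Moving above the square.

>>> carry_out(
  commands=[3.9,-0.4,0.2,0,0,0,0,3.9,-0.4,0.4,0,0,0,0,3.9,-0.4,0.4,0,0,0,0,3.9,-0.4,0.4,0,0,0,0,3.9,-0.4,0.4,0,0,0,0,3.9,-0.4,0.4,0,0,0,0,3.9,-0.4,0.4,0,0,0,0,3.7,-0.5,0.4,0,0,0,0,0,0,0,0,0,-0.133,0,0,0,0,0,0,-0.133,0,0,0,0,0,0,-0.133,0,0,0,0,0,0,-0.133,0,0,0,0,0,0,-0.133,0,0,0,0,0,0,-0.133,0,0,0,0,0,0,-0.131,0,0,0,0,0,0,0,0,0,0,0,0,0,0,0],
  force=80,
)

```text
clock: 1.8
tcp_pos: [0.4594, -0.3563, 0.201]
orientation: [-2.525, -1.868, 0.0]
wrist_force: [-0.3, -0.4, 0.1]
width: 0.0849
```

```bash
python3 - <<'E'
from h import *
np.set_printoptions(precision=4,suppress=True)
s=sense(); c=cam("wrist"); p,d=eyes.read_camera("wrist"); cv2.imwrite("pics/w1.png",p); np.savez("w1.npz",p=p,d=d)
M=R.from_rotvec(s["orientation"]).as_matrix(); print(s["tcp_pos"],M,s["joint_pos"],s["wrist_force"]); print("cam in tool",M.T@(c[3]-s["tcp_pos"]))
X=cloud(c,d); H=X.reshape(-1,3); 
ok=(d.ravel()>0)&(abs(H[:,0]-.46)<.09)&(abs(H[:,1]+.33)<.11)
T=H[ok&(H[:,2]>.0355)&(H[:,2]<.042)]
print(len(T),cv2.minAreaRect((T[:,:2]*1000).astype(np.float32)),np.median(T[:,2]))
E
```

```text
[ 0.4594 -0.3563  0.201 ] [[ 0.2925  0.9563 -0.0005]
 [ 0.9563 -0.2925  0.0004]
 [ 0.0003 -0.0006 -1.    ]] [-0.6597  0.3463  0.0625  1.2877  0.0001  1.2079] [-0.3442 -0.3615  0.1147]
cam in tool [ 0.0725  0.0006 -0.1443]
2405 ((466.1016540527344, -329.2938232421875), (125.29545593261719, 19.51414680480957), 73.34184265136719) 0.03951435725058483
```

View pics/w1.png

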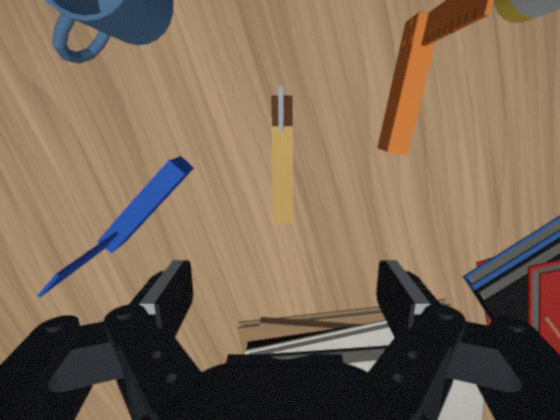

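The wrist view shows the square at column 283, tail (283,222), blade (282,100). The wrist camera sits on the tool's +x side, above where the blade and panel will be, so I'll take the grasp half a turn round.

>>> carry_out(
  commands=[0,0,0,0,0,-0.143,0,0,0,0,0,0,-0.143,0,0,0,0,0,0,-0.143,0,0,0,0,0,0,-0.143,0,0,0,0,0,0,-0.143,0,0,0,0,0,0,-0.143,0,0,0,0,0,0,-0.143,0,0,0,0,0,0,-0.143,0,0,0,0,0,0,-0.143,0,0,0,0,0,0,-0.143,0,0,0,0,0,0,-0.143,0,0,0,0,0,0,-0.143,0,0,0,0,0,0,-0.143,0,0,0,0,0,0,-0.143,0,0,0,0,0,0,-0.143,0,0,0,0,0,0,-0.143,0,0,0,0,0,0,-0.143,0,0,0,0,0,0,-0.143,0,0,0,0,0,0,-0.143,0,0,0,0,0,0,-0.143,0],
)

```text
clock: 3.85
tcp_pos: [0.4594, -0.3564, 0.2012]
orientation: [1.505, -2.758, -0.0]
wrist_force: [0.0, 0.4, -0.7]
width: 0.0854
```

>>> carry_out(
  commands=[0,0,0,0,0,-0.143,0,0,0,0,0,0,-0.145,0,0,0,0,0,0,0,0],
)

```text
clock: 4.15
tcp_pos: [0.4594, -0.3563, 0.2012]
orientation: [1.881, -2.516, -0.0]
wrist_force: [-0.3, 0.1, 0.2]
width: 0.0853
```

```bash
python3 - <<'E'
from h import *
np.set_printoptions(precision=4,suppress=True)
s=sense(); c=cam("wrist"); p,d=eyes.read_camera("wrist"); cv2.imwrite("pics/w2.png",p)
M=R.from_rotvec(s["orientation"]).as_matrix(); print(s["clock"],s["tcp_pos"],M,s["joint_pos"],s["wrist_force"])
X=cloud(c,d); H=X.reshape(-1,3)
ok=(d.ravel()>0)&(abs(H[:,0]-.46)<.09)&(abs(H[:,1]+.33)<.11)
T=H[ok&(H[:,2]>.0355)&(H[:,2]<.042)]
print(len(T),cv2.minAreaRect((T[:,:2]*1000).astype(np.float32)),np.median(T[:,2]))
g=np.array([.4588,-.3537,.007]); print("to go cm",100*M.T@(g-s["tcp_pos"]))
E
```

```text
4.15 [ 0.4594 -0.3563  0.2012] [[-0.2829 -0.9592 -0.0002]
 [-0.9592  0.2829  0.0002]
 [-0.0002  0.0003 -1.    ]] [-0.6598  0.3461  0.0627  1.2877  0.0001 -1.9438] [-0.2955  0.0757  0.2118]
2161 ((465.80987548828125, -329.2205810546875), (124.85044860839844, 19.784709930419922), 73.1578598022461) 0.03968785471047526
to go cm [-0.2333  0.1274 19.4196]
```

>>> carry_out(
  commands=[-0.1,0.1,2,0,0,0,0,-0.1,0,2,0,0,0,0,0,0,2,0,0,0,0,0,0,2,0,0,0,0,0,0,2,0,0,0,0,0,0,2,0,0,0,0,0,0,2,0,0,0,0,0,0,2,0,0,0,0,0,0,1.5,0,0,0,0,0,0,1,0,0,0,0,0,0,0.6,0,0,0,0,0,0,0.3,0,0,0,0,0,0,0,0,0,0,0,0,0,0,0,0,0,120,0,0,0,0,0,0,200,0,0,0,0,0,0,255,0,0,0,0,0,0,255,0,0,0,0,0,0,255,0,0,0,0,0,0,255,0,0,0,0,0,0,255],
  force=100,
)

```text
clock: 6.2
tcp_pos: [0.4593, -0.3544, 0.0078]
orientation: [-1.881, 2.516, -0.001]
wrist_force: [-0.7, 0.3, 5.0]
width: 0.0183
```

```bash
python3 - <<'E'
from h import *
s=sense(); print(s["clock"],s["tcp_pos"],s["orientation"],s["wrist_force"],s["width"])
E
```

```text
6.2 [ 0.45930042 -0.35437295  0.00776607] [-1.88126961e+00  2.51578950e+00 -1.09168962e-03] [-0.71162821  0.28832773  4.99223139] 0.018346737448715345
```

>>> carry_out(
  commands=[0,0,-0.5,0,0,0,255,0,0,-1,0,0,0,255,0,0,-1.5,0,0,0,255,0,0,-2,0,0,0,255,0,0,-2.5,0,0,0,255,0,0,-2.5,0,0,0,255,0,0,-2.5,0,0,0,255,0,0,-2.5,0,0,0,255,0,0,-2.5,0,0,0,255,0,0,-2.5,0,0,0,255,0,0,-2.5,0,0,0,255,0,0,-2,0,0,0,255,0,0,-1.5,0,0,0,255,0,0,-0.5,0,0,-0.04,255,0,0,0,0,0,-0.065,255,0,0,0,0,0,-0.065,255,0,0,0,0,0,-0.065,255,0,0,0,0,0,-0.05,255,0,0,0,0,0,0,255],
)

```text
clock: 8.1
tcp_pos: [0.4589, -0.354, 0.2728]
orientation: [-2.22, 2.222, 0.0]
wrist_force: [0.0, -0.2, -1.2]
width: 0.0189
```

>>> carry_out(
  commands=[-1,-0.2,0,0,0,0,255,-2,-0.4,0,0,0,0,255,-3,-0.6,0,0,0,0,255,-3,-0.6,0,0,0,0,255,-3,-0.6,0,0,0,0,255,-3,-0.6,0,0,0,0,255,-3,-0.6,0,0,0,0,255,-3,-0.6,0,0,0,0,255,-3,-0.6,0,0,0,0,255,-3,-0.6,0,0,0,0,255,-3,-0.6,0,0,0,0,255,-3,-0.6,0,0,0,0,255,-3,-0.6,0,0,0,0,255,-3,-0.6,0,0,0,0,255,-3,-0.6,0,0,0,0,255,-2,-0.8,0,0,0,0,255,-1,-0.4,0,0,0,0,255,0,0,0,0,0,0,255,0,0,0,0,0,0,255],
)

```text
clock: 10.0
tcp_pos: [0.5554, 0.0953, 0.2723]
orientation: [2.219, -2.223, -0.0]
wrist_force: [-0.1, 0.5, -2.0]
width: 0.0179
```

```bash
python3 - <<'E'
from h import *
np.set_printoptions(precision=4,suppress=True)
s=sense(); M=R.from_rotvec(s["orientation"]).as_matrix(); print(s["clock"],s["tcp_pos"],M,s["wrist_force"],s["ft_torque"],s["width"])
p,d=eyes.read_camera("scene"); cv2.imwrite("pics/s2.png",p); q,e=eyes.read_camera("side"); cv2.imwrite("pics/d2.png",q); np.savez("s2.npz",p=p,d=d,q=q,e=e)
cv2.imwrite("pics/both2.png",cv2.resize(np.vstack([p[60:320,180:460],q[100:360,150:430]]),None,fx=1.15,fy=1.15))
E
```

```text
10.0 [0.5554 0.0953 0.2723] [[-0.0018 -1.     -0.0005]
 [-1.      0.0018 -0.0003]
 [ 0.0003  0.0005 -1.    ]] [-0.0549  0.5467 -2.0393] [-0.0898 -0.0058  0.0081] 0.017874947132124758
```

View pics/both2.png

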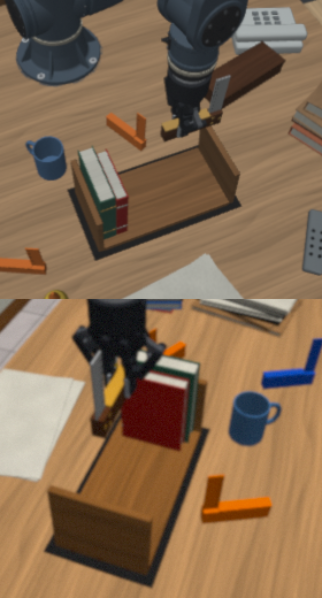

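```bash
python3 - <<'E'
from h import *
np.set_printoptions(precision=4,suppress=True)
f=np.load("s2.npz")
for n,p,d in(("scene",f["p"],f["d"]),("side",f["q"],f["e"])):
    X=cloud(cam(n),d); hsv=cv2.cvtColor(p,cv2.COLOR_BGR2HSV)
    box=(d>0)&(abs(X[...,0]-.555)<.03)&(X[...,1]>.03)&(X[...,1]<.25)&(X[...,2]>.24)&(X[...,2]<.42)
    br=box&(hsv[...,1]>110)&(hsv[...,0]>12)&(hsv[...,0]<32)&(hsv[...,2]>60)&(abs(X[...,2]-.30)<.02)
    P=X[br]; print(n,"brass",len(P),P.mean(0),P.min(0),P.max(0))
    if len(P)>20: print(" dz/dy",np.polyfit(P[:,1],P[:,2],1),"dx/dy",np.polyfit(P[:,1],P[:,0],1))
    bl=box&(X[...,2]>.315)&(hsv[...,1]<70)&(X[...,1]>.13); P=X[bl]
    if len(P)>20:
        print(" blade",len(P),P.min(0),P.max(0))
        for z in (.33,.35,.37,.39):
            Q=P[abs(P[:,2]-z)<.008]; 
            if len(Q): print("  z",z,np.percentile(Q[:,1],[3,97]),Q[:,0].mean())
    B=X[(d>0)&(abs(X[...,2]-.0165)<.004)&(X[...,0]>.42)&(X[...,0]<.68)&(X[...,1]>-.05)&(X[...,1]<.2)&(hsv[...,2]<130)]
    print(" board xrange by y",[ (y,np.percentile(B[abs(B[:,1]-y)<.01][:,0],[1,99])) for y in(0.,.05,.1,.15)])
E
```

```text
scene brass 218 [0.5575 0.1016 0.3019] [0.5443 0.0551 0.2805] [0.5714 0.1783 0.3199]
 dz/dy [-0.0266  0.3046] dx/dy [0.0235 0.5551]
 blade 287 [0.5523 0.1523 0.315 ] [0.5598 0.1825 0.3959]
  z 0.33 [0.1532 0.1809] 0.556614129108483
  z 0.35 [0.1538 0.1808] 0.556528640426075
  z 0.37 [0.1545 0.1803] 0.5564998927541167
  z 0.39 [0.1543 0.1816] 0.5572073125510232
 board xrange by y [(0.0, array([0.4666, 0.6339])), (0.05, array([0.4657, 0.6335])), (0.1, array([0.4669, 0.633 ])), (0.15, array([0.4671, 0.6344]))]
side brass 482 [0.5531 0.1251 0.3012] [0.5403 0.0687 0.2804] [0.5759 0.1842 0.3184]
 dz/dy [-0.0835  0.3116] dx/dy [-0.1162  0.5676]
 blade 521 [0.5397 0.13   0.3152] [0.569  0.1844 0.42  ]
  z 0.33 [0.1615 0.1834] 0.5523338916551603
  z 0.35 [0.1574 0.184 ] 0.5522748794863728
  z 0.37 [0.1577 0.1831] 0.5524305074722201
  z 0.39 [0.1568 0.1838] 0.5529530451183612
 board xrange by y [(0.0, array([0.4608, 0.6308])), (0.05, array([0.461 , 0.6313])), (0.1, array([0.462 , 0.6329])), (0.15, array([0.4625, 0.4836]))]
```

The square is held upright (blade edge vertical within ~0.01 rad, y ≈ 0.182). Lowering to ~6 mm above the board, 2 cm clear of the panel's top.

>>> carry_out(
  commands=[0,0.2,0.7,0,0,0,255,0,0.3,1.5,0,0,0,255,0,0,2,0,0,0,255,0,0,2,0,0,0,255,0,0,2,0,0,0,255,0,0,2,0,0,0,255,0,0,2,0,0,0,255,0,0,2,0,0,0,255,0,0,2,0,0,0,255,0,0,2,0,0,0,255,0,0,2,0,0,0,255,0,0,1.5,0,0,0,255,0,0,1.2,0,0,0,255,0,0,0.8,0,0,0,255,0,0,0.4,0,0,0,255,0,0,0.1,0,0,0,255,0,0,0,0,0,0,255],
)

```text
clock: 11.8
tcp_pos: [0.5511, 0.0957, 0.0307]
orientation: [-2.219, 2.223, -0.0]
wrist_force: [-0.2, 0.1, -2.0]
width: 0.0182
```

>>> carry_out(
  commands=[0,0,0.2,0,0,0,255,0,0,0.2,0,0,0,255,0,0,0,0,0,0,255],
)

```text
clock: 12.1
tcp_pos: [0.5508, 0.0957, 0.0263]
orientation: [-2.22, 2.223, 0.0]
wrist_force: [0.0, 0.2, -0.8]
width: 0.0188
```

>>> carry_out(
  commands=[0,0,0.1,0,0,0,255,0,0,0.1,0,0,0,255,0,0,0,0,0,0,255],
)

```text
clock: 12.4
tcp_pos: [0.5507, 0.0957, 0.0242]
orientation: [2.22, -2.223, -0.0]
wrist_force: [0.9, -0.4, -0.9]
width: 0.0188
```

>>> carry_out(
  commands=[0,0,0.1,0,0,0,255,0,0,0,0,0,0,255],
)

```text
clock: 12.6
tcp_pos: [0.5509, 0.0957, 0.0238]
orientation: [-2.219, 2.223, -0.0]
wrist_force: [-1.2, -1.0, 3.4]
width: 0.0189
```

>>> carry_out(
  commands=[-0.5,0,0,0,0,0,255,-0.5,0,0,0,0,0,255,-0.5,0,0,0,0,0,255,0,0,0,0,0,0,255],
  force=120,
)

```text
clock: 13.0
tcp_pos: [0.5514, 0.1113, 0.0238]
orientation: [-2.219, 2.222, -0.001]
wrist_force: [-0.3, -1.5, 5.9]
width: 0.0186
```

>>> carry_out(
  commands=[-0.3,0,0.1,0,0,0,255,-0.3,0,0,0,0,0,255,-0.3,0,0,0,0,0,255,0,0,0,0,0,0,255],
)

```text
clock: 13.4
tcp_pos: [0.5522, 0.1191, 0.0238]
orientation: [-2.218, 2.223, -0.006]
wrist_force: [-1.0, -9.3, 14.9]
width: 0.0183
```

>>> carry_out(
  commands=[-0.2,0,0.1,0,0,0,255,-0.2,0,0,0,0,0,255,-0.1,0,0,0,0,0,255,0,0,0,0,0,0,255],
)

```text
clock: 13.8
tcp_pos: [0.5526, 0.1226, 0.0238]
orientation: [-2.217, 2.225, -0.01]
wrist_force: [-2.0, -18.4, 25.7]
width: 0.0178
```

>>> carry_out(
  commands=[-0.1,0,0,0,0,0,255,-0.1,0,0,0,0,0,255,0,0,0,0,0,0,255],
)

```text
clock: 14.1
tcp_pos: [0.5528, 0.1245, 0.0238]
orientation: [-2.217, 2.225, -0.01]
wrist_force: [-1.5, -17.1, 24.7]
width: 0.0184
```

>>> carry_out(
  commands=[-0.1,0,0,0,0,0,255,-0.1,0,0,0,0,0,255,0,0,0,0,0,0,255],
)

```text
clock: 14.4
tcp_pos: [0.5529, 0.1265, 0.0238]
orientation: [-2.217, 2.225, -0.01]
wrist_force: [-1.4, -17.4, 23.5]
width: 0.0185
```

>>> carry_out(
  commands=[-0.1,0,0,0,0,0,255,-0.1,0,0,0,0,0,255,0,0,0,0,0,0,255],
)

```text
clock: 14.7
tcp_pos: [0.5529, 0.1285, 0.0238]
orientation: [-2.217, 2.225, -0.01]
wrist_force: [-1.2, -17.5, 23.9]
width: 0.018
```

```bash
cat > chk.py <<'E'
from h import *
import sys
np.set_printoptions(precision=4,suppress=True)
s=sense(); print(s["clock"],s["tcp_pos"],s["wrist_force"],s["ft_torque"],s["width"]); M=R.from_rotvec(s["orientation"]).as_matrix(); print("tool z",M[:,2],"tool x",M[:,0])
for n in("scene","side"):
    p,d=eyes.read_camera(n); cv2.imwrite(f"pics/{n}_{sys.argv[1]}.png",p)
    X=cloud(cam(n),d)
    if n=="scene":
        P=X[(d>0)&(X[...,0]>.47)&(X[...,0]<.63)&(abs(X[...,0]-.552)>.04)&(X[...,1]>.185)&(X[...,1]<.228)&(X[...,2]>.025)&(X[...,2]<.142)]
        for _ in range(4):
            k,r=np.polyfit(P[:,2],P[:,1],1); P=P[abs(P[:,1]-k*P[:,2]-r)<.003]
        print("panel lean",-k,"corner y",k*.016+r,len(P))
    B=X[(d>0)&(abs(X[...,0]-.553)<.008)&(X[...,1]>.15)&(X[...,1]<.23)&(X[...,2]>.065)&(X[...,2]<.145)]
    hs=[]
    for z in np.arange(.07,.145,.01):
        Q=B[abs(B[:,2]-z)<.005]; hs.append((round(z,3),np.round(np.percentile(Q[:,1],[3,50,97]),4) if len(Q)else None))
    print(n,hs)
    if n=="scene": a=p[130:260,300:420]
    else: a=p[200:350,170:310]
    cv2.imwrite(f"pics/crop_{n}_{sys.argv[1]}.png",cv2.resize(a,None,fx=4,fy=4,interpolation=cv2.INTER_CUBIC))
E
python3 chk.py a
```

```text
14.7 [0.5529 0.1285 0.0238] [ -1.1804 -17.4508  23.9338] [-3.0371  0.259   0.0128] 0.018035389572199696
tool z [ 0.005  -0.0044 -1.    ] tool x [-0.0037 -1.      0.0044]
panel lean 0.026916678533021814 corner y 0.21768183653135031 263
scene [(np.float64(0.07), array([0.1864, 0.2006, 0.2168])), (np.float64(0.08), array([0.186 , 0.2035, 0.2164])), (np.float64(0.09), array([0.1872, 0.2024, 0.2164])), (np.float64(0.1), array([0.1864, 0.2043, 0.2158])), (np.float64(0.11), array([0.1856, 0.1999, 0.2162])), (np.float64(0.12), array([0.1888, 0.2016, 0.2162])), (np.float64(0.13), array([0.1854, 0.2042, 0.2155])), (np.float64(0.14), array([0.187 , 0.2006, 0.2157]))]
side [(np.float64(0.07), None), (np.float64(0.08), None), (np.float64(0.09), None), (np.float64(0.1), None), (np.float64(0.11), array([0.1894, 0.1928, 0.1933])), (np.float64(0.12), array([0.1905, 0.1957, 0.1994])), (np.float64(0.13), array([0.1676, 0.1968, 0.2299])), (np.float64(0.14), array([0.1907, 0.2022, 0.2189]))]
```

View pics/crop_scene_a.png

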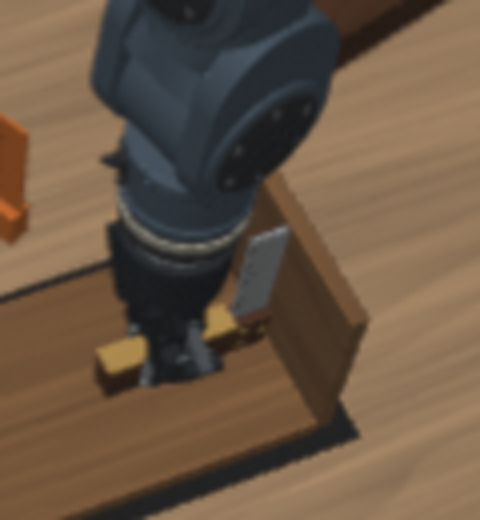

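The stock is on the board, blade edge near the panel, lean now ~0.027. About 2–3 mm to go.

>>> carry_out(
  commands=[-0.1,0,0,0,0,0,255,0,0,0,0,0,0,255],
)

```text
clock: 15.0
tcp_pos: [0.553, 0.1295, 0.0238]
orientation: [-2.217, 2.225, -0.011]
wrist_force: [-0.9, -18.0, 24.1]
width: 0.0184
```

>>> carry_out(
  commands=[-0.1,0,0,0,0,0,255,0,0,0,0,0,0,255],
)

```text
clock: 15.2
tcp_pos: [0.553, 0.1305, 0.0238]
orientation: [-2.217, 2.225, -0.011]
wrist_force: [-0.6, -17.1, 24.2]
width: 0.0184
```

>>> carry_out(
  commands=[-0.1,0,0,0,0,0,255,0,0,0,0,0,0,255],
)

```text
clock: 15.4
tcp_pos: [0.553, 0.1315, 0.0238]
orientation: [-2.217, 2.225, -0.011]
wrist_force: [-0.7, -17.1, 23.1]
width: 0.0183
```

```bash
python3 chk.py b
```

```text
15.4 [0.553  0.1315 0.0238] [ -0.739  -17.1272  23.0998] [-3.1052  0.2401 -0.0201] 0.018252788422335523
tool z [ 0.0051 -0.0044 -1.    ] tool x [-0.0037 -1.      0.0044]
panel lean 0.005582446489158864 corner y 0.21783502847998354 264
scene [(np.float64(0.07), array([0.1893, 0.2084, 0.2186])), (np.float64(0.08), array([0.1893, 0.2051, 0.2176])), (np.float64(0.09), array([0.19  , 0.2035, 0.2174])), (np.float64(0.1), array([0.1916, 0.2051, 0.2172])), (np.float64(0.11), array([0.1883, 0.2035, 0.2184])), (np.float64(0.12), array([0.1895, 0.2074, 0.2182])), (np.float64(0.13), array([0.1886, 0.2038, 0.2166])), (np.float64(0.14), array([0.19  , 0.2089, 0.2193]))]
side [(np.float64(0.07), None), (np.float64(0.08), None), (np.float64(0.09), None), (np.float64(0.1), array([0.1509, 0.1509, 0.1509])), (np.float64(0.11), array([0.1501, 0.1923, 0.1953])), (np.float64(0.12), array([0.1503, 0.1953, 0.2035])), (np.float64(0.13), array([0.1531, 0.1986, 0.2078])), (np.float64(0.14), array([0.1921, 0.2029, 0.2147]))]
```

>>> carry_out(
  commands=[-0.05,0,0,0,0,0,255,0,0,0,0,0,0,255],
)

```text
clock: 15.7
tcp_pos: [0.553, 0.1319, 0.0238]
orientation: [-2.217, 2.225, -0.011]
wrist_force: [-0.8, -17.5, 23.8]
width: 0.0181
```

>>> carry_out(
  commands=[-0.05,0,0,0,0,0,255,0,0,0,0,0,0,255],
)

```text
clock: 15.9
tcp_pos: [0.553, 0.1321, 0.0238]
orientation: [-2.217, 2.226, -0.011]
wrist_force: [0.7, -19.6, 24.6]
width: 0.0179
```

The last step moved only 0.2 of 0.5 mm while the force rose, so the heel is reaching the corner. Pressing a little more.

>>> carry_out(
  commands=[-0.05,0,0,0,0,0,255,0,0,0,0,0,0,255],
)

```text
clock: 16.1
tcp_pos: [0.553, 0.1322, 0.0238]
orientation: [2.216, -2.226, 0.012]
wrist_force: [-0.2, -22.5, 24.1]
width: 0.0182
```

>>> carry_out(
  commands=[-0.05,0,0,0,0,0,255,0,0,0,0,0,0,255],
)

```text
clock: 16.3
tcp_pos: [0.553, 0.1322, 0.0238]
orientation: [2.216, -2.226, 0.013]
wrist_force: [0.3, -24.1, 25.7]
width: 0.0185
```

```bash
python3 chk.py c
```

```text
16.3 [0.553  0.1322 0.0238] [  0.291  -24.0805  25.7041] [-4.2705  0.2332  0.1828] 0.018517775377041322
tool z [ 0.0052 -0.0068 -1.    ] tool x [-0.0045 -1.      0.0068]
panel lean -0.0012156657081579098 corner y 0.217586077244535 266
scene [(np.float64(0.07), array([0.1902, 0.2074, 0.2187])), (np.float64(0.08), array([0.1894, 0.2023, 0.2177])), (np.float64(0.09), array([0.1895, 0.2071, 0.2189])), (np.float64(0.1), array([0.1895, 0.2084, 0.219 ])), (np.float64(0.11), array([0.1899, 0.2028, 0.2186])), (np.float64(0.12), array([0.1905, 0.2072, 0.2184])), (np.float64(0.13), array([0.1907, 0.2065, 0.2192])), (np.float64(0.14), array([0.1901, 0.2066, 0.2186]))]
side [(np.float64(0.07), None), (np.float64(0.08), None), (np.float64(0.09), None), (np.float64(0.1), array([0.1504, 0.1511, 0.152 ])), (np.float64(0.11), array([0.1502, 0.1939, 0.1971])), (np.float64(0.12), array([0.1513, 0.1965, 0.2038])), (np.float64(0.13), array([0.1543, 0.199 , 0.2082])), (np.float64(0.14), array([0.1922, 0.202 , 0.2132]))]
```

View pics/crop_scene_c.png

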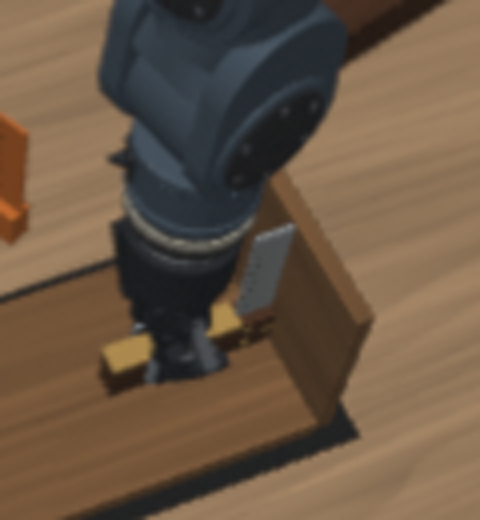

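View pics/crop_side_c.png

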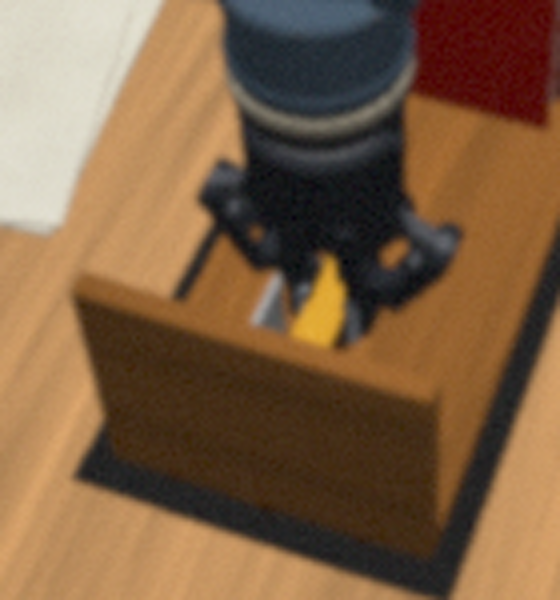

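>>> carry_out(
  commands=[0,0,0,0,0,0,255,0,0,0,0,0,0,255,0,0,0,0,0,0,255],
)

```text
clock: 16.7
tcp_pos: [0.553, 0.1321, 0.0238]
orientation: [2.216, -2.226, 0.013]
wrist_force: [-0.8, -23.8, 25.0]
width: 0.0185
```

```bash
python3 chk.py d | head -3; python3 - <<'E'
from h import *
p=cv2.imread("pics/scene0.png").astype(int);q=cv2.imread("pics/scene_d.png").astype(int)
for n,(v0,v1,u0,u1) in dict(books=(188,265,248,292),mug=(178,216,202,238),glue=(308,342,216,242)).items(): print(n,abs(p-q)[v0:v1,u0:u1].mean().round(1))
print(order.finish_job())
E
```

```text
16.7 [0.553  0.1321 0.0238] [ -0.7584 -23.8278  24.9597] [-4.2485  0.2101  0.1422] 0.018460302443595502
tool z [ 0.0052 -0.0067 -1.    ] tool x [-0.0046 -1.      0.0067]
panel lean -0.00318545151844007 corner y 0.21766005722544984 266
books 3.8
mug 3.2
glue 4.0
the job is handed in; nothing more can be done
None
```

I gripped the brass-topped try square by its stock, set it on the base board and slid it into the corner. The job was handed in at about 17 s with the square still gripped and pressed in.

- **Seating:** the tool stopped advancing while the push kept rising. The readings at hand-in were about 25 N down and 24 N toward the panel, and the arm was steady.
- **Panel angle:** the camera depth put the lean at −0.001 rad, then −0.003 rad on the last check, starting from about 0.10. That is square to within what I take to be the measuring error, though both readings fall slightly on the past-square side. The blade's outer edge stood upright to within about 1 mm over its height.
- **Small disagreement:** the gripper itself had tilted about 0.007 rad under the push. The blade showed no matching tilt.
- **Other objects:** the books, mug and glue bottle looked unchanged when I compared the first and last pictures.

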